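# Index a rotating post and hold its collar on the flat

## Robot

A 6-joint arm with a two-finger parallel gripper is mounted at the origin on the work surface. World frame = base frame: x ahead of the robot, y to its left, z up, the work surface at z = 0. Lengths are in m, angles in rad, forces in N, time in s.
With the tool pointing down it reaches from about 0.375 to 0.9 m from the base axis. Payload 3.1 kg.
Tool frame: the origin (TCP) lies between the finger pads; the fingertips stand robot.tip_extent ahead of it and the grasp point (between the pads) lies 3 mm ahead of it (robot.tip_extent is the distance from the TCP to the fingertips, in m); z points along the fingers, x is the direction in which the jaws open and shut, and the axes are right-handed (so a half turn about z gives the same grasp; the last joint's range is limited). The gripper opens to 87 mm and grips with 3 to 60 N. Pads are 19 mm wide; open, the fingers measure 117 mm over their backs; the gripper's body (75 mm by 190 mm) begins 51 mm behind the grasp point.
Start: joints at [1.137, 0.527, 1.433, -0, 1.181, -0.178], TCP at [0.158, 0.605, 0.245] pointing down, gripper open.
Joint ranges: [-3.08, 3.08], [-0.75, 2.2], [0.22, 2.44], [-1.43, 4.57], [0, 2.65], [-2.85, 2.85]. Speed limits (rad/s): [2.79, 2.79, 3.14, 3.14, 3.14, 3.14].

## Interface

Orientations are given as a unit quaternion [x, y, z, w].
In Python, from rig import robot, cams gives the robot as it stands.
- The arm moves only by the tool carry_out, never from a script. Its argument "steps" is a list of rows, each a list of 3 entries, a list of its own where there are three numbers: the shift along the world's x, y, z in cm, then the turn about the world's z in degrees, then the closure, from 0 (fully open) to 1 (shut). In form: [[[dx, dy, dz], spin, fingers], ...]. A call has 1 to 10 rows; each row shifts and turns the pose as measured when the row begins; what a row does not reach is not made up. A row lasts 1/10 s, in which the tool goes at most 50 mm and 8.59 degrees, less where a joint would pass 70% of its speed; a pose out of reach is approached as far as the arm can. A call with a gripper value outside its range is refused whole. The fingers move at their own pace and stop on an object; "squeeze" is the grip in N (left out, the last holds). Time passes only in rows, so rows that do not move let the fingers close. It gives the time, the measured TCP pose, the force and the opening at its end, in the units of the state.
- robot.get_obs(): the state, without advancing time (a new reading comes with each control period).
- cams.camera(name): name is "scene" or "top"; returns a dict with "pixels" (420x560x3 uint8, red, green, blue), "fx", "fy", "cx", "cy" (pixels), "eye" and "rotation" of the camera in the world. Camera axes: x right, y up, looking along -z (the intrinsics and any distortion apply to the point x, -y, -z); pixel columns grow to the right and rows downward; lengths in m; the calibration is good to about 2 mm. A picture is of the moment at which its call begins. There is no depth.
- robot.hand_in(): hands the job in, once; it reports no verdict.
The state is a dict: "time": time; "q": joint angles; "joint_velocities": joint speeds; "joint_torque": joint torques, N m; "position": TCP position; "tool_rot": TCP orientation; "ft_force": force on the tool from outside, world axes, zero at the start; "moment": the same for the moment, N m; "grip_width": finger opening in m.
Only numpy, scipy, OpenCV 4.12 (cv2) and the standard library are available. Lean on these libraries where they do the work, as an engineer would, in place of code of your own. Each camera call takes 0.05 s, during which the arm holds its last target. There are 200 camera calls.

## Task

On the optical table a steel post with one milled flat turns stiffly in its black holder. Take its end between the fingers with one finger on the flat, turn it until the flat faces the upright pin on the holder's foot, and let go; then pick up the collar that has the thumbscrew and slide it down over the post, thumbscrew over the flat and pointing towards the pin, until it sits fully home on the holder's washer. Finish while still gripping the collar and pressing it lightly but clearly down on the washer, as if someone were about to tighten the screw (do not let go), and leave all the other things where they are.

Things in the scene. Friction and masses are not known exactly. Their poses are not given: they have to be found in the camera images.
- holder: Black post holder fixed to the table, at a different place and yaw each time. Origin: centre of its underside, on the post's axis; z up; +x points from the axis to the upright index pin. Round foot 64 mm across and 10 mm thick with a tongue 22 mm wide reaching 70 mm out along +x; round barrel 32 mm across up to z = 66 mm. It carries the washer and the rotating post, whose top is at z = 116 mm.
- pin (a point): Top of the thin steel index pin (6 mm across) that stands on the tongue of the holder's foot: 62 mm along the holder's +x from the post's axis, 32 mm above the table.
- seat: Steel washer on top of the holder, 38 mm across, 4 mm thick, around the post. Origin: centre of its underside, 66 mm above the table; the upper face that the collar sits on is 70 mm above the table.
- shaft (a joint): Angle of the post about its vertical axis (rad, counter-clockwise from above positive); 0 when the flat faces the pin (holder's +x). It starts between 0.7 and 1.4 and can turn from -2.8 to 2.8. Stiff bearing: friction 0.04 N m, stays where it is left.
- flat: Milled flat of the bright steel post, which stands out of the washer from 70 to 116 mm above the table: round, 20 mm across, D section; the flat is 7 mm from the axis (17 mm across there), 14 mm wide, 38 mm high; the top 8 mm of the post taper to 0.7 as a lead-in. Origin: middle of the flat's face, 7 mm off the axis, 89 mm above the table; +x is its outward normal, z up.
- collar: Dark steel ring upright on the table, 40 mm across, 30 mm high, bore 23 mm, with a thumbscrew out along its +x (head 11 mm across, 27 to 37 mm off the axis, at mid-height). The screw's shoe (10 mm wide) stands into the bore to 8 mm from the axis, so it only goes down the post with the screw over the flat (1 mm play). Origin: centre of underside, z up. About 0.12 kg. May swap with the spacer.
- screw (a point): Outer end of the collar's thumbscrew: 37 mm from the collar's axis along its +x, 15 mm above its underside.
- spacer: Plain dark steel ring of the same size as the collar (40 mm across, 30 mm high) without any thumbscrew; not needed, leave alone. Origin: centre of its underside.
- driver: Screwdriver 170 mm long lying on the table; leave alone.
- lens_tube: Black lens tube standing upright, 31 mm across, 55 mm high; leave alone. Origin: centre of its underside.
- optic_case: Flat square optic case, 60 mm wide, 22 mm high; leave alone. Origin: centre of its underside.
- clamp_fork: Small aluminium clamping fork, about 95 mm long, 34 mm wide, 10 mm thick (18 mm at its bolt head); leave alone.
- spare_post: Thin steel spare post standing upright, 13 mm across, 80 mm high, with a 25 mm foot; leave alone. Origin: centre of its underside.
- mirror_mount: Mirror mount on a post, fixed to the table behind the holder, 60 mm wide and 152 mm high. Origin: centre of its underside.
Mind the look-alikes: they are no part of the job. What is shaped like the holder but red is not meant.

How it is judged:
On the way, in this order (a step that is already met when the one before it is completed fails the run):
1. a finger rests on the post's flat (contact force between the fingers and flat above 2 N), for 0.2 s.
2. the flat has been turned to face the pin and the post is let go (value of joint shaft between -0.2 and 0.2 rad and contact force between the fingers and holder below 0.1 N), for 0.2 s.
3. the collar is lifted by the fingers (height (world z) of collar above 0.02 m and contact force between the fingers and collar above 1 N), for 0.2 s.
At the end, for the whole second after the job is handed in: Flat faces the pin within 0.2 rad; collar level within 0.1 rad, within 4 mm of the axis and home (underside within 2.5 mm of the washer), screw end within 11 mm sideways of the axis-to-pin line; fingers grip the collar (over 2 N) and press it on the washer with over 3 N, at rest (value of joint shaft between -0.2 and 0.2 rad and horizontal distance between collar and seat below 0.004 m and z of collar in the frame of seat between 0.001 and 0.0065 m and angle between collar's own z axis and vertical below 0.1 rad and x of screw in the frame of holder above 0.028 m and y of screw in the frame of holder between -0.011 and 0.011 m and contact force between the fingers and collar above 2 N and contact force between collar and seat above 3 N and linear speed of collar below 0.02 m/s); the arm keeps its last pose, push and grip.
It fails at once if another thing on the table was moved more than 30 mm (distance of any of spacer, driver, lens_tube, optic_case, clamp_fork, spare_post from where it was at the start of the episode above 0.03 m).
It also fails if it takes over 53 s, if anything falls off the work surface, if the arm or the gripper's body presses on something with over 40 N, if the wrist force passes 120 N, or if a joint passes its speed limit or range.

## Working session

There is one attempt and no reset: what is moved stays moved. The work goes in short steps, Python scripts to look and compute and a tool call to move; the robot and the scene stay as the last step left them, time stands still between calls to the robot, and variables do not carry over. Pictures are saved under pics/ and viewed, about 8 in all and at most 12, crops included, and the job is handed in when it is done.

Besides the shell and the picture viewer there is one more tool, called after "Request:" as name(argument=value, ...), one argument or row to a line, values as JSON. carry_out: Moves the arm, as the interface text tells. Its arguments: {"type":"object","properties":{"steps":{"type":"array"},"squeeze":{"type":"number"}},"required":["steps"]}

```bash
ls; mkdir -p pics; cat > h.py <<'E'
import numpy as np, cv2
from rig import robot, cams
def shot(n,f):
    c=cams.camera(n); cv2.imwrite('pics/'+f,cv2.cvtColor(c['pixels'],cv2.COLOR_RGB2BGR)); 
    np.savez('pics/'+n+'.npz',**{k:v for k,v in c.items()}); return c
def load(n): return dict(np.load('pics/'+n+'.npz'))
def ray(c,u,v,z):
    d=np.array([(u-c['cx'])/c['fx'],-(v-c['cy'])/c['fy'],-1.]); d=np.array(c['rotation'])@d
    e=np.array(c['eye']); return e+d*(z-e[2])/d[2]
def proj(c,p):
    q=np.array(c['rotation']).T@(np.array(p)-c['eye']); return np.array([c['cx']+c['fx']*q[0]/-q[2],c['cy']+c['fy']*q[1]/q[2]])
E
python3 - <<'E'
from h import *
a=shot('scene','s0.png');b=shot('top','t0.png')
for c in (a,b): print({k:v for k,v in c.items() if k!='pixels'})
print(robot.get_obs(), robot.tip_extent)
E
```

```text
pics
{'fx': 514.3535589918588, 'fy': 514.3535589918588, 'cx': 274.87331138504993, 'cy': 220.93589395646708, 'eye': array([1.33820112, 0.17153323, 1.27588592]), 'rotation': array([0.17653079, 0.22163583, 0.75303293, 0.59384833])}
{'fx': 406.98699946714635, 'fy': 406.98699946714635, 'cx': 282.98635171879715, 'cy': 212.1200435633101, 'eye': array([ 0.47593631, -0.02546831,  1.02227409]), 'rotation': array([-0.03917119,  0.04051765,  0.71123843, -0.70068812])}
{'time': 0.1, 'q': array([ 1.13651119e+00,  5.28359307e-01,  1.43374839e+00, -4.76711008e-05,
        1.18139693e+00, -1.78498106e-01]), 'joint_velocities': array([ 0.00180893, -0.00222478, -0.00303474, -0.00096114, -0.00123792,
       -0.00105123]), 'joint_torque': array([-1.17559316e-04, -4.40987742e+01, -1.77148980e+01,  6.34862389e-02,
        5.33889933e-02, -6.15782574e-05]), 'position': array([0.15785353, 0.60411265, 0.24368618]), 'tool_rot': array([ 7.91513807e-01,  6.11150538e-01, -8.38237101e-04,  4.60175337e-04]), 'ft_force': array([ 0.18767561, -1.29628913, -1.31903003]), 'moment': array([ 0.0182529 , -0.04800922,  0.03729699]), 'grip_width': 0.08683250750572612} 0.022
```

View pics/t0.png

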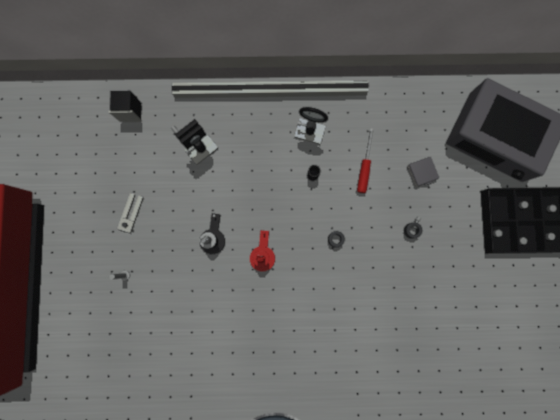

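View pics/s0.png

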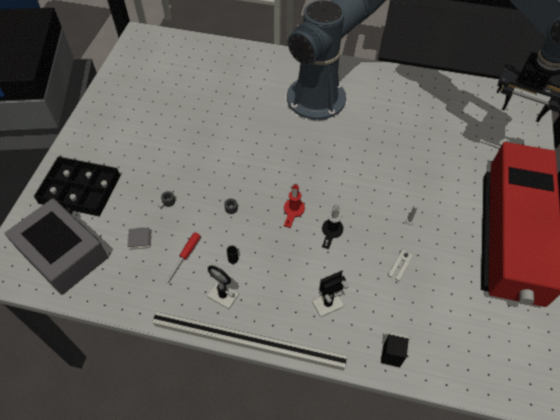

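Top view: the black holder is at about (210,240) with its tongue up to (215,215), and the red look-alike is at (262,258). There are two rings, at (336,240) and (412,230). The second seems to have a screw towards (418,220), so I'll check that in an enlarged crop.

```bash
sed -i '1a from scipy.spatial.transform import Rotation as R' h.py
sed -i "s/return dict(np.load('pics\/'+n+'.npz'))/c=dict(np.load('pics\/'+n+'.npz')); return c/; s/np.array(c\['rotation'\])/R.from_quat(c['rotation']).as_matrix()/" h.py
python3 - <<'E'
from h import *
T=cv2.imread('pics/t0.png');S=cv2.imread('pics/s0.png')
def cr(I,u,v,w,h,k): return cv2.resize(I[v:v+h,u:u+w],None,fx=k,fy=k,interpolation=cv2.INTER_CUBIC)
m=np.vstack([np.hstack([cr(T,185,205,50,37*1,8)[:296],cr(T,387,210,50,37,8)]),np.hstack([cr(S,308,200,50,50,8)[:304+96],cr(S,143,180,50,50,8)])])
m=cv2.convertScaleAbs(m,alpha=1.6); m=m[:600]
cv2.imwrite('pics/c1.png',np.vstack([np.hstack([cr(T,180,207,60,60,6.6),cr(T,387,200,60,60,6.6)])])[:600])
cv2.imwrite('pics/c2.png',np.hstack([cr(S,305,198,60,60,6.6),cr(S,140,170,60,60,6.6)]))
c=load('top')
for uv,z in [((210,240),0.07),((262,258),0.07),((336,240),.03),((412,230),.03),((215,216),.03)]: print(uv,ray(c,*uv,z))
c=load('scene')
for uv,z in [((335,210),0.116),((168,198),.03),((231,205),.03)]: print(uv,ray(c,*uv,z))
E
```

```text
(210, 240) [0.5207482  0.14337951 0.07      ]
(262, 258) [0.47713982 0.02230177 0.07      ]
(336, 240) [ 0.51804234 -0.15626218  0.03      ]
(412, 230) [ 0.53964813 -0.34260985  0.03      ]
(215, 216) [0.58119313 0.13852629 0.03      ]
(335, 210) [0.53424031 0.15105335 0.116     ]
(168, 198) [ 0.54825645 -0.34009369  0.03      ]
(231, 205) [ 0.52877123 -0.15126204  0.03      ]
```

View pics/c1.png

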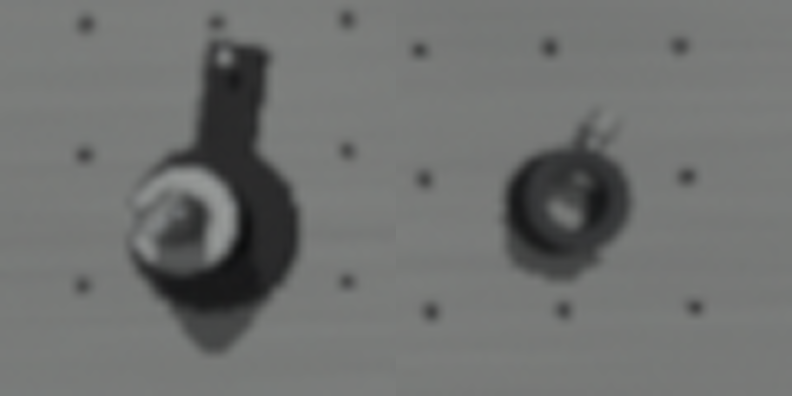

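View pics/c2.png

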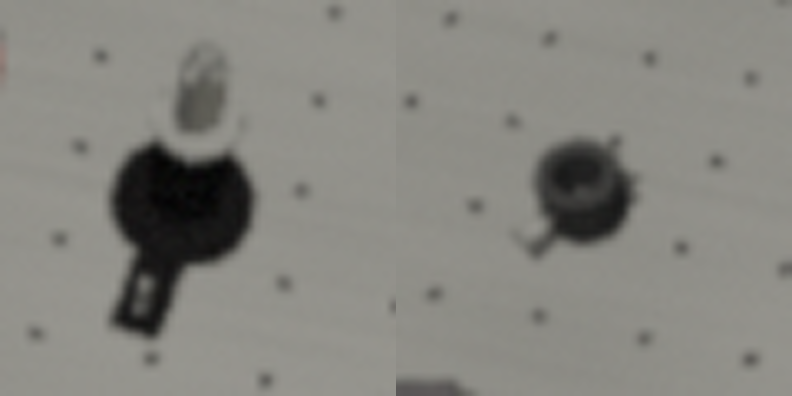

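The ring at top (412,230) is the collar: its bright screw sticks out to about (419,219), and the same shows in the scene view. The ring at (336,240) has no screw, so it's the spacer. The black holder's pin is at top (214,215.6). Next I'll enlarge the post to find the flat.

```bash
python3 - <<'E'
from h import *
T=cv2.imread('pics/t0.png');S=cv2.imread('pics/s0.png')
def cr(I,u,v,a,b=0):
    m=cv2.resize(I[v:v+21,u:u+28],(400,300),interpolation=cv2.INTER_CUBIC); return cv2.convertScaleAbs(m,alpha=a,beta=b)
cv2.imwrite('pics/c3.png',np.vstack([np.hstack([cr(T,195,230,1.3),cr(T,202,208,2)]),np.hstack([cr(S,321,200,1.2,-20),cr(S,314,228,2)])]))
E
```

```text
(no output)
```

View pics/c3.png

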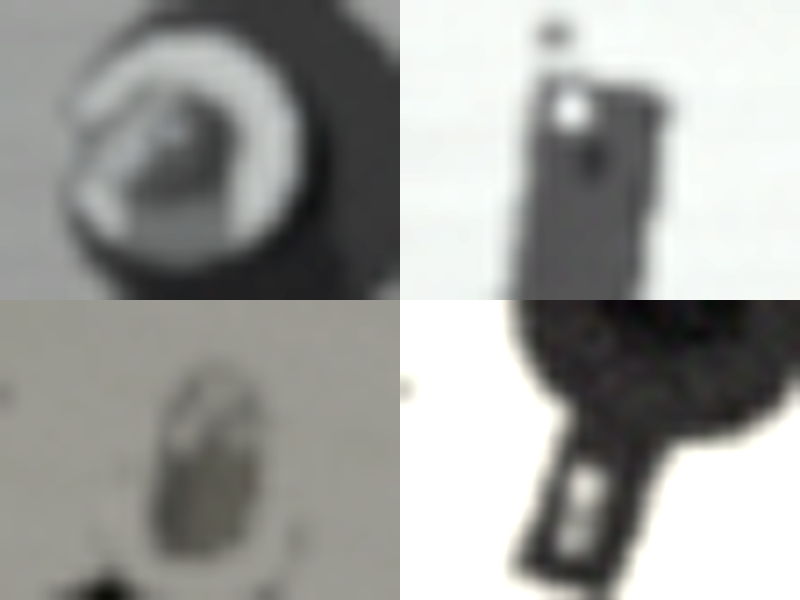

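```bash
python3 - <<'E'
from h import *
t=load('top');s=load('scene')
for n,c,uv,z in [('seat',t,(207.4,239.7),.07),('pin',t,(213.6,215.1),.032),('foot',t,(212.5,241.2),.01),('pin',s,(326.3,239.4),.032),('posttop',s,(335.4,205.5),.116),('foot s',s,(332.1,227.8),.01),
 ('collar t',t,(412.5,230.1),.03),('screw t',t,(418.7,218.3),.015),('collar s',s,(167,196.3),.03),('screw s',s,(160,206),.015)]: print(n,ray(c,*uv,z).round(4))
for k in [(199,150),(312,130)]: print(ray(t,*k,.1))
# intensity of collar/mount crop unneeded; flat estimate: project model post in scene
E
```

```text
seat [0.5215 0.1495 0.07  ]
pin [0.5832 0.1416 0.032 ]
foot [0.5205 0.1478 0.01  ]
pin [0.5805 0.1428 0.032 ]
posttop [0.5193 0.1496 0.116 ]
foot s [0.5245 0.1516 0.01  ]
collar t [ 0.5394 -0.3438  0.03  ]
screw t [ 0.5695 -0.3656  0.015 ]
collar s [ 0.5431 -0.3451  0.03  ]
screw s [ 0.5719 -0.3594  0.015 ]
[0.72829109 0.16465277 0.1       ]
[ 0.77222814 -0.09862078  0.1       ]
```

Holder axis is about (0.521, 0.149). The pin is 61 mm from it (62 expected) at yaw −6.5°. The collar is at (0.541, −0.344) with its screw at about −31°. I'll overlay candidate flat angles on the images to find the flat.

```bash
python3 - <<'E'
from h import *
T=cv2.imread('pics/t0.png');S=cv2.imread('pics/s0.png')
k=16
def cell(n,I,u,v,th,a,b):
    w,h=16,18
    m=cv2.convertScaleAbs(cv2.resize(I[v:v+h,u:u+w],(w*k,h*k),interpolation=cv2.INTER_CUBIC),alpha=a,beta=b)
    if th is None: return m
    c=load(n);A=np.array([.521,.149,0]);
    t=np.radians(th);e=np.array([np.cos(t),np.sin(t),0]);g=np.array([-e[1],e[0],0]);Z=np.array([0,0,1.])
    f=lambda p:tuple(((proj(c,p)-[u,v]+.5)*k).astype(int))
    q=[A+.007*e+sy*.007*g+z*Z for sy,z in((-1,.07),(1,.07),(1,.108),(-1,.108))]
    cv2.polylines(m,[np.array([f(p) for p in q])],True,(0,0,255),1)
    an=np.linspace(0,6.28,40)
    for r,z in((.019,.07),(.007,.116)): cv2.polylines(m,[np.array([f(A+[r*np.cos(x),r*np.sin(x),z]) for x in an])],True,(0,255,0),1)
    return m
an=(None,40,70)
cv2.imwrite('pics/c4.png',np.vstack([np.hstack([cell('top',T,199,231,t,1.3,0) for t in an]),np.hstack([cell('scene',S,327,202,t,2.2,-140) for t in an])]))
E
```

```text
(no output)
```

View pics/c4.png

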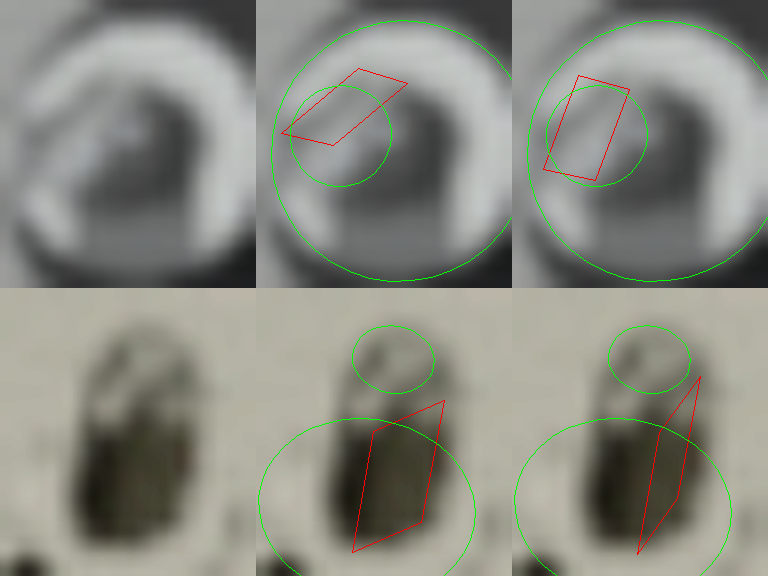

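The 40° outline fits both views: in the scene the mid-tone face starts at the same edge, and in the top view the slanted band runs parallel to it. I'm taking the flat at about 42° in world.

Request:
carry_out(
  steps=[
    [[3.1,-3.9,0],-3.3,0],
    [[3.1,-3.9,0],-3.3,0],
    [[3.1,-3.9,0],-3.3,0],
    [[3.1,-3.9,0],-3.3,0],
    [[3.1,-3.9,0],-3.3,0],
    [[3.1,-3.9,0],-3.3,0],
    [[3.1,-3.9,0],-3.3,0],
    [[3.1,-3.9,0],-3.3,0],
    [[3.1,-3.9,0],-3.3,0],
    [[3.1,-3.9,0],-3.3,0],
  ],
  squeeze=15,
)

```text
time: 1.1
position: [0.4638, 0.2116, 0.2404]
tool_rot: [0.934, 0.356, -0.002, -0.001]
ft_force: [0.0, 0.8, 0.3]
grip_width: 0.087
```

Request:
carry_out(
  steps=[
    [[3.0,-3.4,0],0,0],
    [[2.4,-2.6,0],0,0],
    [[0.3,-0.3,-2],0,0],
    [[0,0,-2],0,0],
    [[0,0,0],0,0],
  ],
)

```text
time: 1.6
position: [0.5283, 0.1381, 0.1988]
tool_rot: [0.937, 0.351, -0.0, 0.0]
ft_force: [-0.9, -0.1, -0.4]
grip_width: 0.0869
```

Request:
carry_out(
  steps=[
    [[-0.7,1.1,-2],1,0.4],
    [[0,0,-3],0,0.4],
    [[0,0,-3],0,0.4],
    [[0,0,-1.5],0,0.4],
    [[0,0,0],0,0.4],
  ],
)

```text
time: 2.1
position: [0.5222, 0.1509, 0.1041]
tool_rot: [0.933, 0.36, 0.002, 0.001]
ft_force: [-0.1, -0.4, 0.2]
grip_width: 0.0563
```

```bash
python3 - <<'E'
from h import *
S=shot('scene','s1.png');T=shot('top','t1.png')
o=robot.get_obs();print(o['position'],2*np.degrees(np.arctan2(o['tool_rot'][1],o['tool_rot'][0])),o['ft_force'],o['grip_width'],o['time'])
E
```

```text
[0.52353504 0.15095563 0.10585635] 42.17892352316059 [-0.0487225  -0.20986369  0.44357352] 0.05374100591849394 2.2
```

Request:
carry_out(
  steps=[
    [[-0.2,-0.2,-0.6],0,0.4],
    [[0,0,0],0,0.6],
    [[0,0,0],0,1],
    [[0,0,0],0,1],
    [[0,0,0],0,1],
    [[0,0,0],0,1],
    [[0,0,0],0,1],
    [[0,0,0],0,1],
  ],
)

```text
time: 3.0
position: [0.5218, 0.1473, 0.1038]
tool_rot: [0.933, 0.361, 0.005, 0.003]
ft_force: [0.0, 1.1, -1.3]
grip_width: 0.0174
```

```bash
cat > st.py <<'E'
from h import *
o=robot.get_obs();print(o['time'],o['position'].round(4),'jaw',2*np.degrees(np.arctan2(o['tool_rot'][1],o['tool_rot'][0])).round(2),'F',o['ft_force'].round(2),'M',o['moment'].round(3),'w',o['grip_width'].round(4), 'tilt',np.abs(o['tool_rot'][2:]).max().round(4))
E
python3 st.py
```

```text
Traceback (most recent call last):
  File "st.py", line 2, in <module>
    o=robot.get_obs();print(o['time'],o['position'].round(4),'jaw',2*np.degrees(np.arctan2(o['tool_rot'][1],o['tool_rot'][0])).round(2),'F',o['ft_force'].round(2),'M',o['moment'].round(3),'w',o['grip_width'].round(4), 'tilt',np.abs(o['tool_rot'][2:]).max().round(4))
                                                                                                                                                                                                ^^^^^^^^^^^^^^^^^^^^^
AttributeError: 'float' object has no attribute 'round'
```

Request:
carry_out(
  steps=[
    [[0,0,0],-3,1],
    [[0,0,0],-5,1],
    [[0,0,0],-5,1],
    [[0,0,0],-5,1],
    [[0,0,0],-5,1],
    [[0,0,0],-5,1],
    [[0,0,0],-5,1],
    [[0,0,0],-5,1],
    [[0,0,0],-5,1],
    [[0,0,0],0,1],
  ],
)

```text
time: 4.0
position: [0.52, 0.1476, 0.1038]
tool_rot: [1.0, -0.02, 0.001, 0.004]
ft_force: [0.1, -1.4, 0.5]
grip_width: 0.0171
```

```bash
sed -i "s/o\['grip_width'\].round(4)/round(float(o['grip_width']),4)/;s/o\['time'\]/round(float(o['time']),2)/" st.py; python3 st.py
```

```text
4.0 [0.52   0.1476 0.1038] jaw -2.3 F [ 0.11 -1.41  0.51] M [-0.346  0.145 -0.039] w 0.0171 tilt 0.0043
```

Request:
carry_out(
  steps=[
    [[0,0,0],-3.5,1],
    [[0,0,0],-0.7,1],
    [[0,0,0],0,1],
  ],
)

```text
time: 4.3
position: [0.5198, 0.1477, 0.1038]
tool_rot: [0.998, -0.055, 0.0, 0.004]
ft_force: [-0.5, -1.3, 0.1]
grip_width: 0.0174
```

```bash
python3 st.py
```

```text
4.3 [0.5198 0.1477 0.1038] jaw -6.28 F [-0.45 -1.31  0.15] M [-0.357  0.169  0.007] w 0.0174 tilt 0.0043
```

Request:
carry_out(
  steps=[
    [[0,0,0],0,0.6],
    [[0,0,0],0,0.3],
    [[0,0,0],0,0.2],
    [[0,0,0],0,0.2],
    [[0,0,0.5],0,0],
    [[0,0,3],0,0],
    [[0,0,4],0,0],
    [[0,-1,3],6,0],
    [[0,-4,0],7,0],
    [[0,-4.5,0],7,0],
  ],
)

```text
time: 5.3
position: [0.5207, 0.0558, 0.2143]
tool_rot: [0.991, 0.132, 0.004, 0.004]
ft_force: [0.7, -0.5, -0.8]
grip_width: 0.0849
```

Request:
carry_out(
  steps=[
    [[0,-4.9,0],7,0],
    [[0,-4.9,0],7,0],
    [[0,-4.9,0],7,0],
    [[0.2,-4.9,0],7,0],
    [[0.2,-4.9,0],7,0],
    [[0.2,-4.9,0],7,0],
    [[0.2,-4.5,0],6,0],
    [[0.2,-3,0],0,0],
    [[0,0,0],0,0],
  ],
)

```text
time: 6.2
position: [0.53, -0.3264, 0.2202]
tool_rot: [0.846, 0.533, 0.009, 0.007]
ft_force: [-0.3, 0.5, 0.1]
grip_width: 0.0873
```

```bash
python3 st.py; python3 - <<'E'
from h import *
shot('top','t2.png');shot('scene','s2.png')
T=cv2.imread('pics/t2.png');S=cv2.imread('pics/s2.png')
def cr(I,u,v,a,b=0):
    m=cv2.resize(I[v:v+21,u:u+28],(400,300),interpolation=cv2.INTER_CUBIC); return cv2.convertScaleAbs(m,alpha=a,beta=b)
T0=cv2.imread('pics/t0.png');S0=cv2.imread('pics/s0.png')
cv2.imwrite('pics/c5.png',np.vstack([np.hstack([cr(T,195,230,1.3),cr(S,321,200,1.6,-70)]),np.hstack([cr(T0,399,213,1.8),cr(S0,153,188,1.3)])]))
E
```

```text
6.2 [ 0.53   -0.3264  0.2202] jaw 64.46 F [-0.28  0.49  0.06] M [-0.04  -0.004 -0.017] w 0.0873 tilt 0.0091
```

View pics/c5.png

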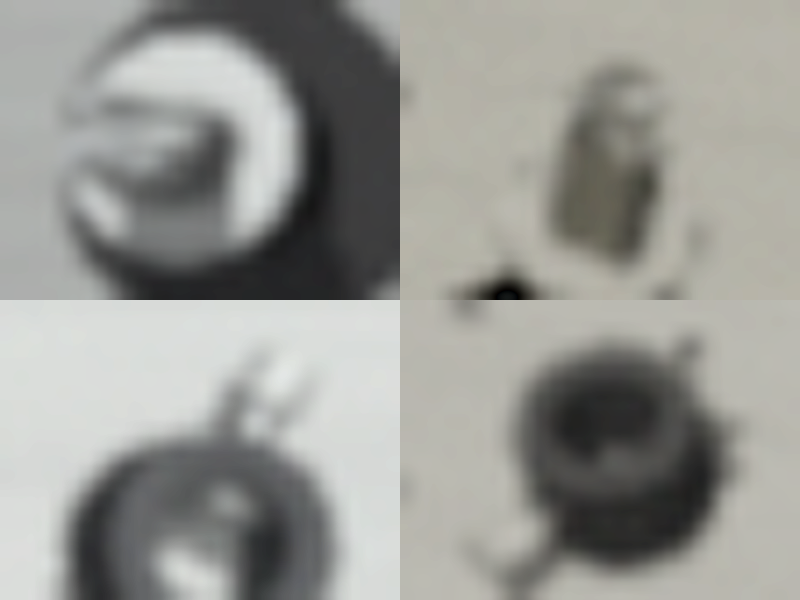

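The flat now faces the pin: its edge in the top crop slopes by about 8°, which fits yaw −6.5°. Next I'll refine the collar's yaw.

```bash
python3 - <<'E'
from h import *
t=load('top');s=load('scene')
S0=cv2.imread('pics/s0.png');T0=cv2.imread('pics/t0.png')
k=16
def cell(n,I,u,v,C,th):
    w,h=24,18
    m=cv2.convertScaleAbs(cv2.resize(I[v:v+h,u:u+w],(w*k,h*k),interpolation=cv2.INTER_CUBIC),alpha=1.5)
    c=t if n=='t' else s
    f=lambda p:((proj(c,p)-[u,v]+.5)*k).astype(int)
    a=np.linspace(0,6.28,40)
    cv2.polylines(m,[np.array([f([C[0]+.02*np.cos(x),C[1]+.02*np.sin(x),.03]) for x in a])],True,(0,255,0),1)
    e=np.array([np.cos(np.radians(th)),np.sin(np.radians(th))]);g=np.array([-e[1],e[0]])
    for r in(.027,.037): cv2.polylines(m,[np.array([f([*(np.array(C)+r*e+.0055*np.cos(x)*g),.015+.0055*np.sin(x)]) for x in a])],True,(0,0,255),1)
    return m
C=(.541,-.3445)
cv2.imwrite('pics/c6.png',np.vstack([np.hstack([cell('t',T0,401,215,C,th),cell('s',S0,155,190,C,th)]) for th in(-29,-36)]))
E
```

```text
(no output)
```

View pics/c6.png

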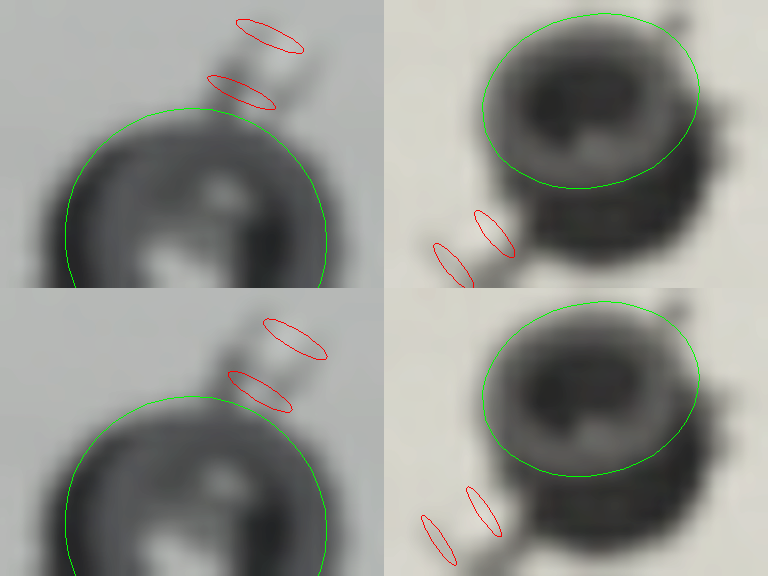

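Screw yaw is about −32° and the collar is at about (0.540, −0.345), so the jaw angle should be 58°.

Request:
carry_out(
  steps=[
    [[1.0,-1.8,-2],-4,0],
    [[0,0,-3],-2.5,0],
    [[0,0,-4],0,0],
    [[0,0,-3],0,0],
    [[0,0,-1],0,0],
    [[0,0,0],0,0],
  ],
)

```text
time: 6.9
position: [0.5405, -0.3287, 0.0895]
tool_rot: [0.873, 0.487, 0.01, 0.004]
ft_force: [-0.5, -0.4, 0.2]
grip_width: 0.087
```

```bash
python3 st.py
```

```text
6.9 [ 0.5405 -0.3287  0.0895] jaw 58.34 F [-0.52 -0.44  0.2 ] M [-0.041  0.031  0.038] w 0.087 tilt 0.01
```

Request:
carry_out(
  steps=[
    [[0,-1.6,0],0,0],
    [[0,0,-1.5],0,0],
    [[0,0,0],0,0],
  ],
)

```text
time: 7.2
position: [0.5427, -0.3459, 0.0776]
tool_rot: [0.873, 0.488, 0.011, 0.006]
ft_force: [-0.5, 0.0, -0.8]
grip_width: 0.0871
```

```bash
python3 st.py
```

```text
7.2 [ 0.5427 -0.3459  0.0776] jaw 58.48 F [-0.49  0.03 -0.78] M [0.019 0.022 0.012] w 0.0871 tilt 0.011
```

Request:
carry_out(
  steps=[
    [[-0.2,0.1,-1.5],0,0],
    [[0,0,-1.5],0,0],
    [[0,0,-1.2],0,0.3],
    [[0,0,-0.6],0,0.3],
    [[0,0,0],0,0.3],
  ],
)

```text
time: 7.7
position: [0.5426, -0.3477, 0.0299]
tool_rot: [0.873, 0.488, 0.012, 0.01]
ft_force: [-0.0, 0.4, 0.2]
grip_width: 0.0704
```

```bash
python3 st.py
```

```text
7.7 [ 0.5426 -0.3477  0.0299] jaw 58.4 F [-0.04  0.36  0.24] M [ 0.011 -0.     0.012] w 0.0704 tilt 0.0122
```

Request:
carry_out(
  steps=[
    [[-0.25,0.25,-0.3],0,0.3],
    [[0,0,0],0,0.5],
    [[0,0,0],0,1],
    [[0,0,0],0,1],
    [[0,0,0],0,1],
    [[0,0,0],0,1],
    [[0,0,0],0,1],
  ],
  squeeze=30,
)

```text
time: 8.4
position: [0.5407, -0.3455, 0.028]
tool_rot: [0.873, 0.488, 0.013, 0.011]
ft_force: [0.3, -0.1, -0.6]
grip_width: 0.0397
```

```bash
python3 st.py
```

```text
8.4 [ 0.5407 -0.3455  0.028 ] jaw 58.42 F [ 0.25 -0.08 -0.6 ] M [-0.011  0.019  0.025] w 0.0397 tilt 0.0125
```

Request:
carry_out(
  steps=[
    [[0,0,1.5],0,1],
    [[0,0,3],0,1],
    [[0,0,3.5],0,1],
    [[0,0,3.5],0,1],
    [[0,0,2.5],0,1],
    [[0,1,1],3,1],
    [[0,3,0],3,1],
    [[-0.2,4,0],3,1],
    [[-0.2,4,0],3,1],
    [[-0.2,4,0],3,1],
  ],
)

```text
time: 9.4
position: [0.5353, -0.1875, 0.1951]
tool_rot: [0.801, 0.598, 0.016, 0.017]
ft_force: [1.0, -0.5, -0.6]
grip_width: 0.04
```

```bash
python3 st.py
```

```text
9.4 [ 0.5353 -0.1875  0.1951] jaw 73.5 F [ 1.01 -0.46 -0.57] M [ 0.01   0.028 -0.01 ] w 0.04 tilt 0.0171
```

Request:
carry_out(
  steps=[
    [[-0.1,4,0],3,1],
    [[-0.1,4,0],3,1],
    [[-0.1,4,0],2.5,1],
    [[-0.1,4,0],1,1],
    [[-0.1,4,0],0,1],
    [[-0.1,4,0],0,1],
    [[-0.1,3,0],0,1],
    [[-0.1,2,0],0,1],
    [[0,0.5,0],0,1],
    [[0,0,0],0,1],
  ],
)

```text
time: 10.4
position: [0.5243, 0.1241, 0.2072]
tool_rot: [0.744, 0.667, 0.023, 0.021]
ft_force: [0.6, -0.3, -1.6]
grip_width: 0.0398
```

```bash
python3 st.py
```

```text
10.4 [0.5243 0.1241 0.2072] jaw 83.78 F [ 0.59 -0.26 -1.64] M [-0.029  0.046  0.031] w 0.0398 tilt 0.0225
```

Request:
carry_out(
  steps=[
    [[-0.1,1.2,-1],0,1],
    [[-0.1,1.0,-1],0,1],
    [[0,0,-1],0,1],
    [[0,0,-1],0,1],
    [[0,0,0],0,1],
  ],
)

```text
time: 10.9
position: [0.5223, 0.1444, 0.1637]
tool_rot: [0.745, 0.666, 0.022, 0.021]
ft_force: [-0.1, -0.1, -0.4]
grip_width: 0.0395
```

```bash
cat >> st.py <<'E'
print('zaxis',R.from_quat(o['tool_rot']).as_matrix()[:,2].round(4))
E
python3 st.py
```

```text
10.9 [0.5223 0.1444 0.1637] jaw 83.54 F [-0.07 -0.09 -0.37] M [0.043 0.096 0.057] w 0.0395 tilt 0.0217
zaxis [ 0.0599 -0.0018 -0.9982]
```

Request:
carry_out(
  steps=[
    [[-0.15,0.5,-0.3],0,1],
    [[0,0,0],0,1],
  ],
)

```text
time: 11.1
position: [0.5205, 0.1489, 0.1595]
tool_rot: [0.746, 0.665, 0.021, 0.02]
ft_force: [-0.2, -0.8, -0.9]
grip_width: 0.0393
```

```bash
python3 st.py; python3 - <<'E'
from h import *
s=shot('scene','s3.png');t=shot('top','t3.png')
def cr(I,u,v,c):
    w,h=40,56;k=10
    m=cv2.convertScaleAbs(cv2.resize(I[v:v+h,u:u+w],(w*k,h*k),interpolation=cv2.INTER_CUBIC),alpha=1.6)
    f=lambda p:((proj(c,p)-[u,v]+.5)*k).astype(int)
    A=np.array([.5213,.1495]);o=robot.get_obs()['position'];z=o[2]-.028;C=o[:2];a=np.linspace(0,6.28,40)
    for r,zz,cc in((.019,.07,A),(.02,z,C),(.02,z+.03,C)): cv2.polylines(m,[np.array([f([cc[0]+r*np.cos(x),cc[1]+r*np.sin(x),zz]) for x in a])],True,(0,255,0),1)
    e=np.array([np.cos(-.113),np.sin(-.113)]);g=np.array([-e[1],e[0]])
    for r in(.027,.037): cv2.polylines(m,[np.array([f([*(C+r*e+.0055*np.cos(x)*g),z+.015+.0055*np.sin(x)]) for x in a])],True,(0,0,255),1)
    return m
cv2.imwrite('pics/c7.png',np.hstack([cr(cv2.imread('pics/s3.png'),315,190,s),cr(cv2.imread('pics/t3.png'),190,205,t)]))
E
```

```text
11.1 [0.5205 0.1489 0.1595] jaw 83.44 F [-0.21 -0.75 -0.92] M [-0.004  0.079 -0.002] w 0.0393 tilt 0.021
zaxis [ 0.058  -0.0021 -0.9983]
```

View pics/c7.png

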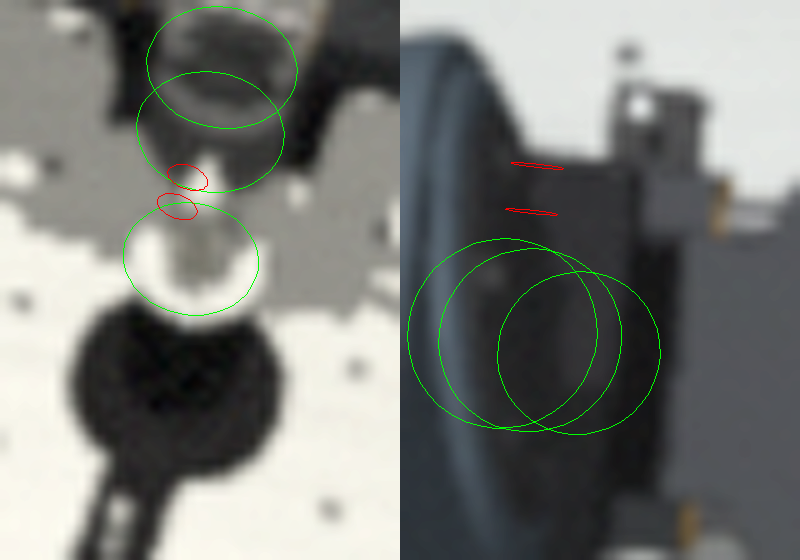

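```bash
python3 - <<'E'
from h import *
s=load('scene');I=cv2.imread('pics/s3.png')
def cell(th):
    u,v,w,h,k=326,194,20,26,20
    m=cv2.convertScaleAbs(cv2.resize(I[v:v+h,u:u+w],(w*k,h*k),interpolation=cv2.INTER_CUBIC),alpha=1.3)
    if th is None:return m
    f=lambda p:((proj(s,p)-[u,v]+.5+[.6,.8])*k).astype(int)
    z=.1595-.028;C=np.array([.5212,.1489]);a=np.linspace(0,6.28,40)
    cv2.polylines(m,[np.array([f([C[0]+.02*np.cos(x),C[1]+.02*np.sin(x),z]) for x in a])],True,(0,255,0),1)
    e=np.array([np.cos(np.radians(th)),np.sin(np.radians(th))]);g=np.array([-e[1],e[0]])
    for r in(.027,.037): cv2.polylines(m,[np.array([f([*(C+r*e+.0055*np.cos(x)*g),z+.015+.0055*np.sin(x)]) for x in a])],True,(0,0,255),1)
    return m
cv2.imwrite('pics/c8.png',np.hstack([cell(None),cell(-6.5)]))
E
```

```text
(no output)
```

View pics/c8.png

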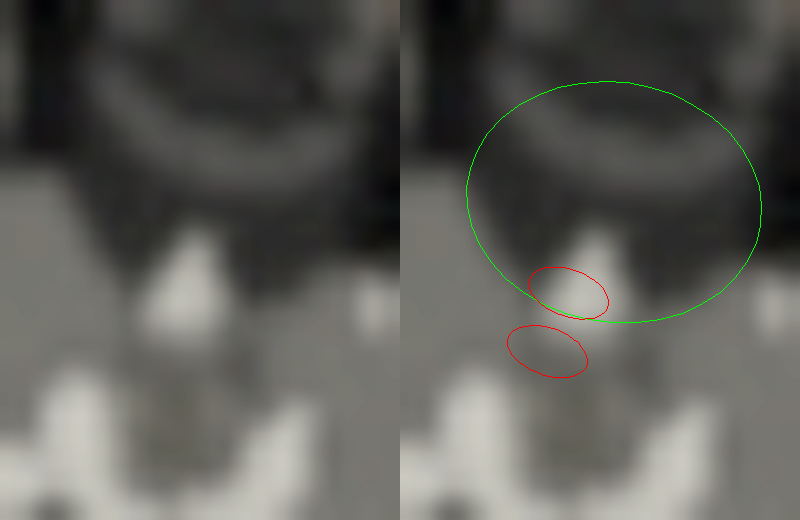

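The held screw shows at crop (183,330), about 7° counter-clockwise of what I expected. I'll turn it back 5° and then lower with a force check.

Request:
carry_out(
  steps=[
    [[0.05,0.05,0],-3,1],
    [[0,0,0],-2,1],
    [[0,0,-0.6],0,1],
    [[0,0,-0.6],0,1],
    [[0,0,0],0,1],
  ],
)

```text
time: 11.7
position: [0.5234, 0.149, 0.1491]
tool_rot: [0.775, 0.631, 0.023, 0.023]
ft_force: [-1.0, 0.3, -1.4]
grip_width: 0.0396
```

```bash
python3 st.py
```

```text
11.7 [0.5234 0.149  0.1491] jaw 78.36 F [-0.99  0.33 -1.42] M [0.005 0.077 0.037] w 0.0396 tilt 0.0232
zaxis [ 0.0643 -0.0075 -0.9979]
```

Request:
carry_out(
  steps=[
    [[-0.25,0.05,0],0,1],
    [[-0.05,0,-0.3],0,1],
    [[-0.05,0,-0.3],0,1],
    [[0,0,0],0,1],
  ],
)

```text
time: 12.1
position: [0.5193, 0.1495, 0.1424]
tool_rot: [0.775, 0.632, 0.022, 0.023]
ft_force: [-0.0, -0.3, -0.7]
grip_width: 0.0396
```

```bash
python3 st.py
```

```text
12.1 [0.5193 0.1495 0.1424] jaw 78.4 F [-0.04 -0.26 -0.73] M [ 0.023  0.01  -0.051] w 0.0396 tilt 0.0231
zaxis [ 0.0637 -0.0075 -0.9979]
```

Request:
carry_out(
  steps=[
    [[0.15,0,-0.2],0,1],
    [[0,0,-0.3],0,1],
    [[0,0,0],0,1],
  ],
)

```text
time: 12.4
position: [0.5209, 0.1495, 0.137]
tool_rot: [0.775, 0.632, 0.022, 0.023]
ft_force: [-1.0, 0.1, -0.6]
grip_width: 0.0395
```

```bash
python3 st.py
```

```text
12.4 [0.5209 0.1495 0.137 ] jaw 78.4 F [-0.97  0.1  -0.56] M [ 0.048  0.178 -0.058] w 0.0395 tilt 0.0229
zaxis [ 0.0634 -0.0074 -0.998 ]
```

Request:
carry_out(
  steps=[
    [[0,0,-0.3],0,1],
    [[0,0,-0.3],0,1],
    [[0,0,0],0,1],
  ],
)

```text
time: 12.7
position: [0.5203, 0.1497, 0.1304]
tool_rot: [0.775, 0.632, 0.022, 0.023]
ft_force: [-0.0, 0.5, -1.1]
grip_width: 0.0395
```

```bash
python3 st.py
```

```text
12.7 [0.5203 0.1497 0.1304] jaw 78.4 F [-0.    0.48 -1.07] M [0.024 0.078 0.028] w 0.0395 tilt 0.0225
zaxis [ 0.0623 -0.0073 -0.998 ]
```

Request:
carry_out(
  steps=[
    [[0.05,0,-0.4],0,1],
    [[0,0,-0.4],0,1],
    [[0,0,-0.4],0,1],
    [[0,0,0],0,1],
  ],
)

```text
time: 13.1
position: [0.5204, 0.1496, 0.1171]
tool_rot: [0.775, 0.632, 0.021, 0.022]
ft_force: [-1.0, 1.0, -1.2]
grip_width: 0.0395
```

```bash
python3 st.py
```

```text
13.1 [0.5204 0.1496 0.1171] jaw 78.4 F [-0.99  0.97 -1.21] M [ 0.011  0.144 -0.02 ] w 0.0395 tilt 0.0222
zaxis [ 0.0612 -0.0074 -0.9981]
```

Sliding freely, underside at about 89 mm. Continuing.

Request:
carry_out(
  steps=[
    [[0.03,0,-0.4],0,1],
    [[0,0,-0.4],0,1],
    [[0,0,-0.4],0,1],
    [[0,0,-0.2],0,1],
    [[0,0,0],0,1],
  ],
)

```text
time: 13.6
position: [0.5204, 0.1496, 0.1015]
tool_rot: [0.775, 0.632, 0.021, 0.022]
ft_force: [-1.4, 0.3, -0.6]
grip_width: 0.0397
```

```bash
python3 st.py
```

```text
13.6 [0.5204 0.1496 0.1015] jaw 78.4 F [-1.45  0.34 -0.59] M [0.093 0.184 0.024] w 0.0397 tilt 0.0219
zaxis [ 0.0602 -0.0074 -0.9982]
```

Request:
carry_out(
  steps=[
    [[0,0,-0.2],0,1],
    [[0,0,-0.2],0,1],
    [[0,0,-0.15],0,1],
  ],
)

```text
time: 13.9
position: [0.5209, 0.1496, 0.0974]
tool_rot: [0.775, 0.632, 0.022, 0.022]
ft_force: [-6.1, -0.5, 20.8]
grip_width: 0.0396
```

```bash
python3 st.py
```

```text
13.9 [0.5209 0.1496 0.0974] jaw 78.4 F [-6.11 -0.54 20.77] M [ 0.038  0.934 -0.013] w 0.0396 tilt 0.0224
zaxis [ 0.0616 -0.0075 -0.9981]
```

Request:
carry_out(
  steps=[
    [[0,0,-0.05],0,1],
    [[0,0,-0.07],0,1],
    [[0,0,-0.07],0,1],
  ],
)

```text
time: 14.2
position: [0.5207, 0.1496, 0.0976]
tool_rot: [0.775, 0.632, 0.022, 0.023]
ft_force: [-2.9, -0.6, 7.6]
grip_width: 0.0398
```

```bash
python3 st.py; python3 - <<'E'
from h import *
s=shot('scene','s4.png');I=cv2.imread('pics/s4.png')
u,v,w,h,k=318,200,30,46,12
m=cv2.convertScaleAbs(cv2.resize(I[v:v+h,u:u+w],(w*k,h*k),interpolation=cv2.INTER_CUBIC),alpha=1.6)
n=m.copy()
f=lambda p:((proj(s,p)-[u,v]+.5+[.6,.8])*k).astype(int)
z=.07;C=np.array([.5213,.1495]);a=np.linspace(0,6.28,40)
for r,zz in((.02,.07),(.02,.1),(.019,.066)): cv2.polylines(m,[np.array([f([C[0]+r*np.cos(x),C[1]+r*np.sin(x),zz]) for x in a])],True,(0,255,0),1)
e=np.array([np.cos(-.113),np.sin(-.113)]);g=np.array([-e[1],e[0]])
for r in(.027,.037): cv2.polylines(m,[np.array([f([*(C+r*e+.0055*np.cos(x)*g),z+.015+.0055*np.sin(x)]) for x in a])],True,(0,0,255),1)
cv2.imwrite('pics/c9.png',np.hstack([n,m]))
E
python3 st.py
```

```text
14.2 [0.5207 0.1496 0.0976] jaw 78.4 F [-2.91 -0.64  7.62] M [ 0.032  0.548 -0.028] w 0.0398 tilt 0.0227
zaxis [ 0.0626 -0.0074 -0.998 ]
14.25 [0.5207 0.1496 0.0976] jaw 78.4 F [-2.27  0.14  6.43] M [0.097 0.587 0.007] w 0.0394 tilt 0.0227
zaxis [ 0.0626 -0.0074 -0.998 ]
```

View pics/c9.png

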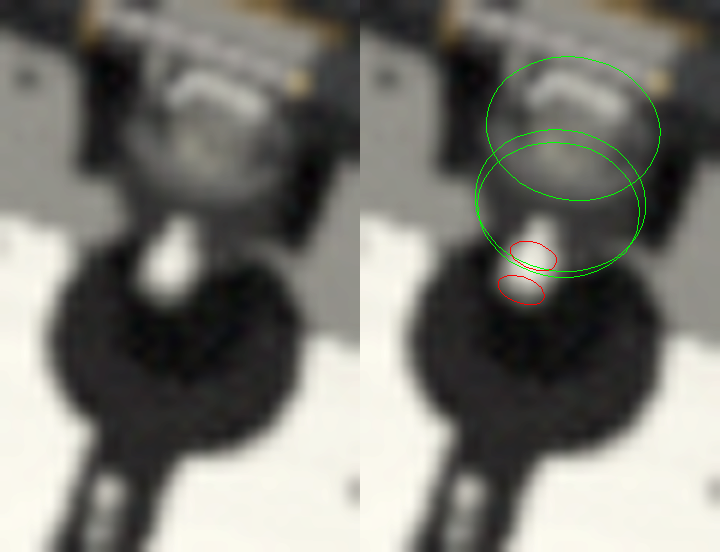

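The collar is home: no white gap at the washer, and the screw end at right-panel (525,300) against a predicted (521,291). I'll press slightly firmer for margin.

Request:
carry_out(
  steps=[
    [[0,0,-0.1],0,1],
    [[0,0,-0.1],0,1],
  ],
)

```text
time: 14.45
position: [0.5208, 0.1496, 0.0975]
tool_rot: [0.775, 0.632, 0.022, 0.023]
ft_force: [-2.9, 0.2, 12.2]
grip_width: 0.0394
```

```bash
python3 st.py; python3 - <<'E'
from h import *
a=cams.camera('top')['pixels'];b=cv2.cvtColor(cv2.imread('pics/t0.png'),cv2.COLOR_BGR2RGB)
d=np.abs(a.astype(int)-b).max(2)
for n,(u,v) in dict(spacer=(336,240),driver=(365,165),tube=(313,173),case=(423,172),fork=(130,212),spare=(120,276)).items(): print(n,d[v-14:v+14,u-14:u+14].max(),(d[v-14:v+14,u-14:u+14]>40).sum())
E
python3 st.py
```

```text
14.45 [0.5208 0.1496 0.0975] jaw 78.4 F [-2.9   0.16 12.19] M [ 0.085  0.751 -0.043] w 0.0394 tilt 0.023
zaxis [ 0.0635 -0.0075 -0.998 ]
spacer 19 0
driver 21 0
tube 19 0
case 18 0
fork 97 62
spare 105 618
14.5 [0.5208 0.1496 0.0975] jaw 78.4 F [-2.82 -0.44 10.34] M [0.128 0.72  0.014] w 0.0394 tilt 0.023
zaxis [ 0.0635 -0.0075 -0.998 ]
```

```bash
python3 - <<'E'
from h import *
I=cv2.imread('pics/t2.png');J=cv2.imread('pics/t0.png')
# t2: after post turned, arm away at the collar
d=np.abs(I.astype(int)-J).max(2)
for u,v in((130,212),(120,276)): print((d[v-14:v+14,u-14:u+14]>40).sum())
S=cv2.imread('pics/s4.png');S0=cv2.imread('pics/s0.png');d=np.abs(S.astype(int)-S0).max(2)
for u,v in((401,265),(411,214)): print((d[v-10:v+10,u-10:u+10]>40).sum(), d[v-10:v+10,u-10:u+10].mean())
cv2.imwrite('pics/c10.png',cv2.resize(np.hstack([S0[190:290,370:440],S[190:290,370:440]]),None,fx=5,fy=5))
E
```

```text
0
0
0 7.6475
0 7.28
```

View pics/c10.png

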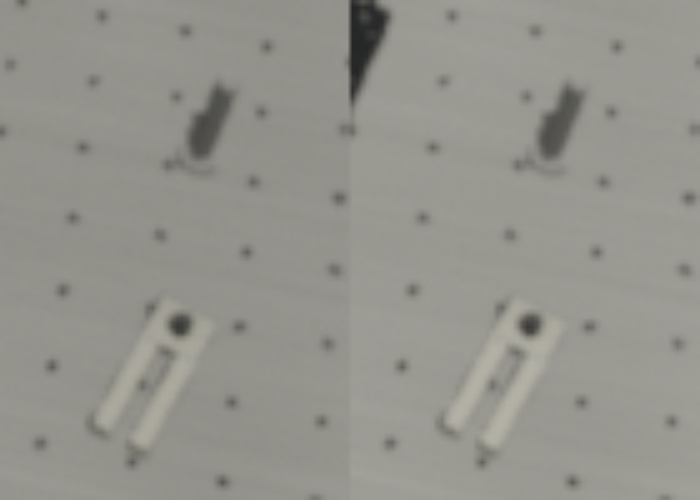

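The fork and spare post haven't moved; the differences in the top view were just the arm blocking them. Handing in.

```bash
python3 -c "
from rig import robot
print(robot.hand_in())"; python3 st.py
```

```text
the job is handed in; nothing more can be done
None
the job is handed in; nothing more can be done
```

I turned the post's flat to face the pin and let it go. I then slid the collar down onto the washer and handed in while still gripping it and pressing down. `hand_in()` gives no verdict, so I don't know the judged result.

- **Turning the post:** the grip closed to 17.1–17.4 mm, which matches the 17 mm across the flat. I turned it to about −6.3°, against a holder yaw of about −6.5°. A crop afterwards showed the flat facing the pin.
- **Seating the collar:** before lowering it, the image showed the screw about 7° off, so I turned it back 5°. It slid down freely and stopped at tool height 0.0975 m; I expected 0.098 m if fully home.
- **Last readings, at 14.5 s:** grip opening was 39.4 mm on the 40 mm ring, with 30 N grip set. The downward push read 10 N and was easing slowly. In the final crop the screw end was within about 1 pixel (2–3 mm) of its predicted position.
- **Other things:** none of the six had moved. The top view differed at the fork and spare post, but only because the arm blocked them; the scene view and an earlier top picture showed no change.

**Remaining doubt:** the tool drifted to a pitch of about 0.06 rad. The collar may lean by up to that much, though the limit is 0.1 rad and the final crop showed no gap at the washer.

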